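# Light up the tracing pad and poise an inked stamp over the mask window

### The arm

A 6-joint arm with a two-finger parallel gripper is mounted at the origin on a cart in front of the work surface, level with it; the furniture and walls round the work are solid. World frame = base frame: x ahead of the robot, y to its left, z up, the work surface at z = 0. Lengths are in m, angles in rad, forces in N, time in s.
With the tool pointing down it reaches from about 0.325 to 0.75 m from the base axis. Payload 7.6 kg.
Tool frame: the origin (TCP) lies at the very end of the fingers, on their centre line; the grasp point (between the pads) lies 19 mm behind it; z points along the fingers, y is the direction in which the jaws open and shut (so a half turn about z gives the same grasp; the last joint's range is limited). The gripper opens to 85 mm and grips with 20 to 120 N. Pads are 22 mm wide; open, the fingers measure 114 mm over their backs; the gripper's body (76 mm by 85 mm) begins 54 mm behind the grasp point. The pads swing forward as they close: fully open they stand 13 mm farther back than shut.
Start: joints at [-0.07, 0.052, 1.401, -0, 1.689, -0.07], TCP at [0.525, 0, 0.231] pointing down, gripper open.
Joint ranges: [-2.9, 2.9], [-0.91, 2.17], [0.12, 2.37], [-1.06, 4.2], [0.26, 2.73], [-2.93, 2.93]. Speed limits (rad/s): [2.57, 2.57, 3.01, 3.14, 3.14, 3.14].

### API

Orientations are given as a unit quaternion [x, y, z, w].
In Python, from rig import status, camera, camera_model, ticket gives the robot as it stands.
- The arm moves only by the shell command python3 -m handwheel 'ROWS' [FORCE]. ROWS is JSON, a list of rows, each an object with "grip": the opening, from -1 (shut) to 1 (fully open), so that 0 is half open; "offset": the shift along the tool's x, y, z in units of 50 mm (1.0 is 50 mm), a list of three; "twist": the turn, a rotation vector about the tool's x, y, z in units of 6 degrees (1.0 is 6 degrees), a list of three. A call has 1 to 20 rows; each row is the pose to reach, as a shift and turn from the pose measured when the call began, along the tool's axes at that moment; what a row does not reach only later rows make up. A row lasts 1/10 s, in which the tool goes at most 50 mm and 8.59 degrees, less where a joint would pass 70% of its speed; a pose out of reach is approached as far as the arm can. A call with a gripper value outside its range is refused whole. The fingers move at their own pace and stop on an object; FORCE is the grip in N (left out, the last holds). Time passes only in rows, so rows that repeat a pose let the fingers close. It gives the time, the measured TCP pose, the force and the opening at its end, in the units of the state.
- status.sense(): the state, without advancing time (a new reading comes with each control period).
- camera(name): name is "scene" or "side" or "wrist"; returns the picture (400x640x3 uint8, red, green, blue); there is no depth.
- camera_model(name): a dict with "fx", "fy", "cx", "cy" (pixels), "R" (3x3) and "t" (3): a world point X has camera coordinates R X + t. Camera axes: x right, y down, z forward; pixel columns grow to the right and rows downward; lengths in m; the calibration is good to about 2 mm. The wrist camera is an equidistant fisheye: a pixel r from the principal point sees the ray r / f radians off the axis. A picture is of the moment at which its call begins: read the wrist's pose just before it. camera_model takes no time and is no camera call; for the wrist camera it gives the pose at the moment of the call.
- ticket.close_job(): hands the job in, once; it reports no verdict.
The state is a dict: "clock": time; "joints": joint angles; "qvel": joint speeds; "joint_efforts": joint torques, N m; "position": TCP position; "tool_rot": TCP orientation; "ft_force": force on the tool from outside, world axes, zero at the start; "wrist_torque": the same for the moment, N m; "finger_gap": finger opening in m.
Only numpy, scipy, OpenCV 4.12 (cv2) and the standard library are available. Lean on these libraries where they do the work, as an engineer would, in place of code of your own. Each camera call takes 0.05 s, during which the arm holds its last target. There are 200 camera calls.

### The job

First turn the black dimmer dial of the tracing light pad until its white pointer stands on the red mark of the scale, so that the print's guide lines show through. Then take the wooden stamp by its handle off the blue ink pad, carry it across above the tops of the ink bottles without disturbing any bottle or jar, and hold it upright over the window of the dark mask board, centred and square to the window, its rubber face about one centimetre above the board and touching nothing. Finish holding it still there, so that its register can be checked before it is pressed down.

Things in the scene. Friction and masses are not known exactly. Their poses are not given: they have to be found in the camera images.
- dimmer (a joint): angle in rad of the black dimmer dial on the light pad's right-hand strip. 0 is fully off, 4.71 fully on; it grows as the dial is turned clockwise seen from above. The white pointer stands on the red mark (the ninth of eleven ticks) at 3.77. The dial turns freely all the way (about 0.03 N m of friction) and stays where it is left.
- dimmer_grip (a point): middle of the dial's grip bar, on the dial's vertical axis. The bar is 38 mm long (along this point's x; +x is the pointer's end), 12 mm wide (along y) and stands 21 mm high, from 10.5 mm below this point to 10.5 mm above it, on a round skirt 43 mm across and 5 mm thick that lies on the light pad's top (15.5 mm below this point).
- light_pad: tracing light pad, fixed on the desk, 190 mm (its x) by 310 mm (its y) and 10 mm thick, pale grey with a white lit area. Origin at the centre of its underside, z up. The dial's axis is at y = -113 mm in this frame.
- mask: dark blue-grey mat-board mask, 112 mm (x) by 132 mm (y) and 3 mm thick, fixed on a cream print sheet on the lit area of the light pad. Origin at the centre of its underside, z up. In its middle is a window of 44 mm (x) by 52 mm (y) with blue register marks on the sheet inside it.
- window (a point): centre of the mask's window, level with the board's upper face; x along the window's short side (44 mm), y along its long side (52 mm), z up.
- stamp_center (a point): centre of the wooden stamp, half-way up its 63 mm height; z along the handle (up). The block is 28 mm (x) by 36 mm (y), from 31.5 mm to 15.5 mm below this point; the round turned handle is 24 mm across and reaches from the block to 31.5 mm above this point: grip it there. About 40 g. It stands on the ink pad with its handle up.
- stamp_face (a point): centre of the stamp's rubber face (underside), 31.5 mm below the stamp's centre; x along the block's 28 mm side, y along its 36 mm side.
- ink_tin: blue ink-pad tin, fixed on the desk, 60 mm (x) by 91 mm (y); origin at the centre of its underside; the inked cushion on which the stamp stands is 12 mm up. Its lid is hinged along the edge at x = +31 mm and stands open, upright or leaning a little back, up to 75 mm above the desk: fingers that close along the tin's y pass clear of it.
- dark_bottle: dark blue ink bottle with black cap, loose, 38 mm across, 94 mm tall; origin at the centre of its underside. Stands between ink pad and light pad; leave it alone.
- purple_bottle: purple ink bottle with white cap, loose, 38 mm across, 94 mm tall; origin at the centre of its underside. Stands between ink pad and light pad; leave it alone.
- ink_jar: ink jar with black cap, loose, 50 mm across, 57 mm tall; origin at the centre of its underside. Stands between ink pad and light pad; leave it alone.
- stamp: the same wooden stamp (28 by 36 by 63 mm), origin at the centre of its rubber face, z up along the handle.
There are look-alikes about, which are no part of the job. Leave any yellow look-alike of the stamp alone.

How it is judged:
By the outcome, as a careful person would: the job done as asked, in the order asked, and still so for the second after the job is handed in, while the arm keeps its last pose, push and grip.
It also fails if it takes over 54 s, if anything falls off the work surface, if the arm or the gripper's body presses on something with over 40 N, if the wrist force passes 120 N, or if a joint passes its speed limit or range.

## Working session

There is one attempt and no reset: what is moved stays moved. The work goes in short steps, Python scripts to look and compute and a shell command to move; the robot and the scene stay as the last step left them, time stands still between calls to the robot, and variables do not carry over. Pictures are saved under pics/ and viewed, about 8 in all and at most 12, crops included, and the job is handed in when it is done.

```bash
ls; mkdir -p pics; cat > h.py <<'E'
import numpy as np, cv2
from rig import status, camera, camera_model, ticket
def snap(n,f):
    m=camera_model(n); im=camera(n); cv2.imwrite(f'pics/{f}.png',im[:,:,::-1]); np.savez(f'pics/{f}.npz',im=im,**{k:np.array(v) for k,v in m.items()})
    return im,m
def load(f):
    d=np.load(f'pics/{f}.npz'); return d['im'],{k:d[k] for k in d.files if k!='im'}
def ray(m,u,v,fish=False):
    x,y=(u-m['cx'])/m['fx'],(v-m['cy'])/m['fy']
    if fish:
        r=np.hypot(x,y); d=np.array([x/r*np.sin(r),y/r*np.sin(r),np.cos(r)]) if r>1e-9 else np.array([0,0,1.])
    else: d=np.array([x,y,1.])
    R=np.array(m['R']);return -R.T@np.array(m['t']), R.T@d
def onz(m,u,v,z,fish=False):
    o,d=ray(m,u,v,fish); return o+d*(z-o[2])/d[2]
def proj(m,X,fish=False):
    c=np.array(m['R'])@np.array(X)+np.array(m['t'])
    if fish:
        r=np.hypot(c[0],c[1]); th=np.arctan2(r,c[2]); x,y=c[0]/r*th,c[1]/r*th
    else: x,y=c[:2]/c[2]
    return float(m['cx']+m['fx']*x),float(m['cy']+m['fy']*y)
E
python3 - <<'E'
from h import *
print(status.sense())
for n in('scene','side','wrist'):
    im,m=snap(n,n+'0'); print(n,m)
E
```

```text
pics
{'clock': 0.0, 'joints': array([-7.02856208e-02,  5.28521236e-02,  1.40174123e+00,  8.26016500e-06,
        1.68857656e+00, -7.03007714e-02]), 'qvel': array([-9.63433626e-04,  1.56130330e-03, -9.91841545e-04, -1.78571350e-04,
        1.58878753e-03, -1.23443556e-05]), 'joint_efforts': array([ 8.02730119e-04, -3.81666934e+01, -3.60182977e+01,  8.43031398e-05,
        6.19437444e-03, -2.66336252e-05]), 'position': array([5.24701429e-01, 5.38231292e-05, 2.30456050e-01]), 'tool_rot': array([ 7.07100864e-01,  7.07112259e-01, -5.14004705e-04, -5.98124057e-04]), 'ft_force': array([ 0.09986487, -0.57818677, -0.87676725]), 'wrist_torque': array([-0.04142684,  0.01244682, -0.01316843]), 'finger_gap': 0.08536605497959202}
scene {'fx': 498.09075986809466, 'fy': 498.09075986809466, 'cx': 320.41745243252745, 'cy': 197.56040656189518, 'R': array([[ 0.84962514, -0.52710573, -0.01722415],
       [-0.39303097, -0.61106142, -0.6871176 ],
       [ 0.35165861,  0.59056202, -0.72634202]]), 't': array([-0.35725446,  0.30510956,  1.11905628])}
side {'fx': 477.5491886835276, 'fy': 477.5491886835276, 'cx': 314.3978850368537, 'cy': 196.172044697673, 'R': array([[-9.99984622e-01, -5.54512205e-03, -8.96045943e-05],
       [-2.40286641e-03,  4.47771736e-01, -8.94144674e-01],
       [ 4.99826375e-03, -8.94130709e-01, -4.47778174e-01]]), 't': array([0.50814852, 0.00711176, 1.35770489])}
wrist {'fx': 309.70691628693146, 'fy': 309.70691628693146, 'cx': 319.5556780908438, 'cy': 197.38193388918188, 'R': array([[ 9.99995937e-01, -1.09310211e-03, -2.63273883e-03],
       [-2.53998283e-04, -9.54051729e-01,  2.99641841e-01],
       [-2.83930816e-03, -2.99639955e-01, -9.54048131e-01]]), 't': array([-0.52432446, -0.03758495,  0.3795272 ])}
```

View pics/scene0.png

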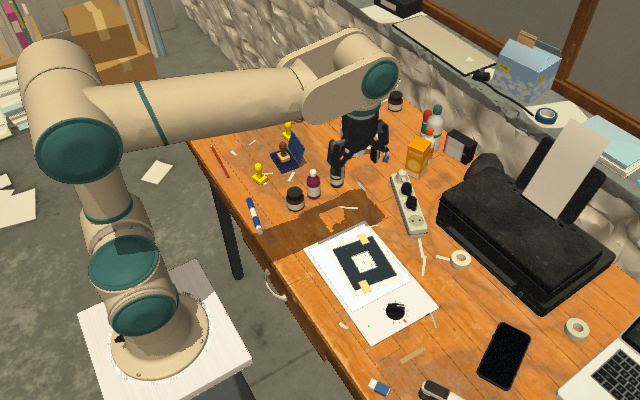

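View pics/wrist0.png

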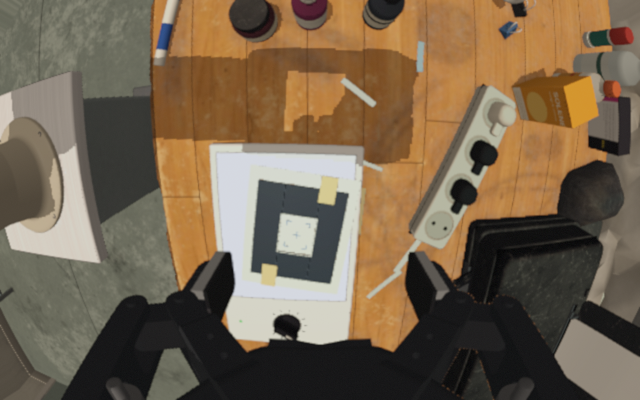

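Scene picture: stamp (brown) on the blue tin at about (285,152), yellow look-alikes at (259,175) and (288,130), jar (296,198), purple bottle (313,184), dark bottle (337,175), dial (396,311), and mask window (361,262). The wrist view shows the window at (297,235) and the dial at (287,326).

Candidates for the stamp are brown (285,152), yellow (259,175) and yellow (288,130). I choose the brown one on the ink pad and will check it in close crops.

```bash
python3 - <<'E'
from h import *
im,m=load('scene0'); s,ms=load('side0'); w,mw=load('wrist0')
d=onz(m,396,311,.0255); print('dial',d,'side',proj(ms,d),'wrist',onz(mw,287,326,.0255,True))
t=onz(m,285,152,.04); print('stamp',t,'side',proj(ms,t)); print('win',onz(m,361,262,.013),onz(mw,297,235,.013,True))
def crop(a,c,h=30,k=400):
    x,y=map(int,map(round,c)); x=max(h,min(640-h,x));y=max(h,min(400-h,y)); print((x-h,y-h)); return cv2.resize(a[y-h:y+h,x-h:x+h],(k,300),interpolation=cv2.INTER_CUBIC) if 0 else cv2.resize(a[y-int(h*.75):y+int(h*.75),x-h:x+h],(k,300),interpolation=cv2.INTER_CUBIC)
o=np.vstack([np.hstack([crop(im,(396,311)),crop(s,proj(ms,d))]),np.hstack([crop(im,(285,152)),crop(s,proj(ms,t))])])
cv2.imwrite('pics/c1.png',o[:,:,::-1])
E
```

```text
dial [ 0.46753231 -0.24713822  0.0255    ] side (327.1737876419857, 157.38818595624872) wrist [ 0.47686143 -0.22731377  0.0255    ]
stamp [0.51227404 0.34551368 0.04      ] side (311.60808998658314, 253.85498984259124)
win [ 0.48454318 -0.0870767   0.013     ] [ 0.49557199 -0.0856063   0.013     ]
(366, 281)
(297, 127)
(255, 122)
(282, 224)
```

View pics/c1.png

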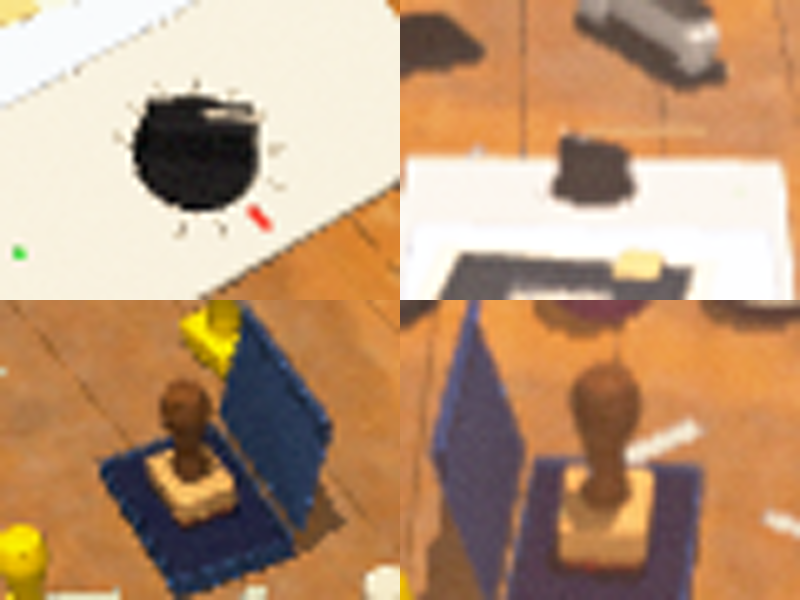

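The crops confirm it: brown handle and pale block on the blue tin, with the lid on the world +x side. The dial is in the top-left crop, with the pointer at crop (240,115) and the red mark at (260,217). Next I move above the dial for a close look.

```bash
python3 -m handwheel '[{"grip":1,"offset":[-0.9,-0.2,0.36],"twist":[0,0,0]},{"grip":1,"offset":[-1.8,-0.4,0.7],"twist":[0,0,0]},{"grip":1,"offset":[-2.7,-0.6,1.1],"twist":[0,0,0]},{"grip":1,"offset":[-3.6,-0.8,1.5],"twist":[0,0,0]},{"grip":1,"offset":[-4.4,-1.0,1.8],"twist":[0,0,0]},{"grip":1,"offset":[-4.7,-1.06,2],"twist":[0,0,0]},{"grip":1,"offset":[-4.7,-1.06,2],"twist":[0,0,0]},{"grip":1,"offset":[-4.7,-1.06,2],"twist":[0,0,0]}]'
python3 - <<'E'
from h import *
im,m=snap('wrist','w1'); s=status.sense(); print(s['position'],s['tool_rot'],proj(m,s['position'],True))
E
```

```text
clock: 0.95
position: [0.4719, -0.2344, 0.1308]
tool_rot: [0.707, 0.707, -0.0, -0.001]
ft_force: [-0.0, 0.3, 0.3]
finger_gap: 0.086
[ 0.47228075 -0.23405514  0.13130949] [ 7.06739224e-01  7.07474119e-01 -1.05394693e-04 -1.70265523e-04] (319.87561078432446, 257.9133779497738)
```

View pics/w1.png

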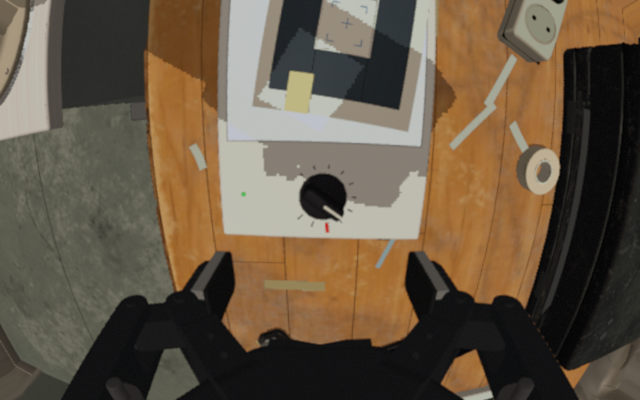

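Wrist view: dial at about (323,197), pointer tip (339,216), red mark (327,228). I measure these precisely with a masked close crop.

```bash
python3 - <<'E'
from h import *
im,m=load('w1'); a=im.astype(int)
hsv=cv2.cvtColor(im,cv2.COLOR_RGB2HSV)
red=((a[:,:,0]-a[:,:,1]>80)&(a[:,:,0]-a[:,:,2]>80)); red[:210]=0;red[240:]=0;red[:,:300]=0;red[:,350:]=0
ys,xs=np.nonzero(red);print('red px',xs.mean(),ys.mean(),len(xs)); rp=onz(m,xs.mean(),ys.mean(),.010,True)
blk=(a.max(2)<60); blk[:165]=0;blk[235:]=0;blk[:,:290]=0;blk[:,360:]=0
n,l,st,c=cv2.connectedComponentsWithStats(blk.astype(np.uint8)); i=1+st[1:,4].argmax(); print('dial',st[i],c[i])
cnt=max(cv2.findContours((l==i).astype(np.uint8),0,1)[0],key=len)[:,0]
for z in(.015,.036):
    P=np.array([onz(m,u,v,z,True)[:2] for u,v in cnt]); c2,r=cv2.minEnclosingCircle((P*1000).astype(np.float32)); print(z,c2,r)
C=onz(m,323,198,.015,True)
pad=[(228,233),(416,238)]
print('red',rp,[onz(m,u,v,.01,True) for u,v in pad])
k=10; x0,y0=290,165
cv2.imwrite('pics/c2.png',cv2.resize(im[y0:y0+70,x0:x0+70],None,fx=8,fy=8,interpolation=cv2.INTER_CUBIC)[:,:,::-1])
E
```

```text
red px 326.4761904761905 227.28571428571428 21
dial [ 300  174   46   46 1573] [322.63954228 195.5352829 ]
0.015 (475.5306396484375, -238.81622314453125) 22.592084884643555
0.036 (475.2867736816406, -232.15402221679688) 20.748027801513672
red [ 0.47813932 -0.26817747  0.01      ] [array([ 0.38435516, -0.27500784,  0.01      ]), array([ 0.56467132, -0.28043712,  0.01      ])]
```

View pics/c2.png

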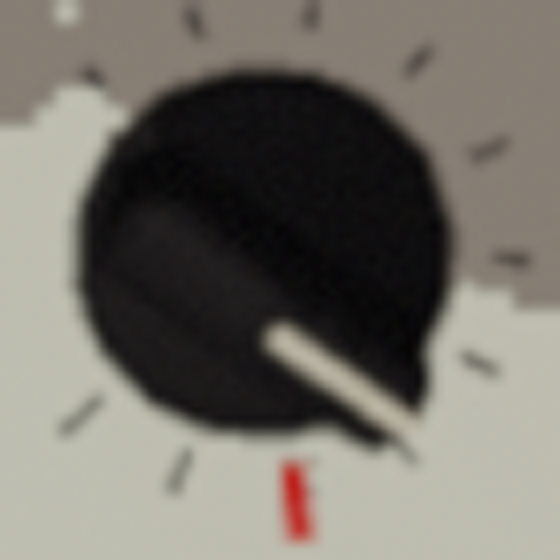

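```bash
python3 - <<'E'
from h import *
im,m=load('w1')
f=lambda p,z: onz(m,290+(p[0]-3.5)/8,165+(p[1]-3.5)/8,z,True)[:2]
T=[(92,75),(193,22),(310,15),(418,60),(490,150),(512,258),(480,363),(410,450),(297,500),(180,470),(80,415)]
W=np.array([f(t,.010) for t in T]); A=np.c_[2*W,np.ones(11)]; s=np.linalg.lstsq(A,(W**2).sum(1),rcond=None)[0]; C=s[:2]
r=np.linalg.norm(W-C,axis=1); print('C',C,'r',r.round(4))
ang=np.unwrap(np.arctan2(*(W-C).T[::-1])); off=ang+np.arange(11)*.4712; print('tick0 ang',off.round(3),off.mean())
p,q=f((275,335),.036),f((412,425),.036); d=q-p; a=np.arctan2(d[1],d[0]); n=np.array([-d[1],d[0]])/np.hypot(*d)
print('pointer',a,'angle',(off.mean()-a)%(2*np.pi),'line offset of C',n@(C-p), 'tip r',np.linalg.norm(q-C),'ang from tip',(off.mean()-np.arctan2(*(q-C)[::-1]))%(2*np.pi))
E
```

```text
C [ 0.47442853 -0.23902199] r [0.0281 0.0279 0.0281 0.0282 0.0279 0.0277 0.0273 0.0283 0.0292 0.0269
 0.0278]
tick0 ang [2.298 2.32  2.335 2.348 2.353 2.361 2.362 2.362 2.333 2.31  2.298] 2.3344140575271926
pointer -0.6071382205469886 angle 2.941552278074181 line offset of C -0.0006546324725986603 tip r 0.017879739542125732 ang from tip 2.9049310053121293
```

Dial axis is at (0.4744, -0.2390) and its angle now is about 2.93, so it needs about +0.83 rad. The bar direction is -0.607, so I twist -55° and descend.

```bash
python3 -m handwheel '[{"grip":1,"offset":[-0.1,0.04,0.2],"twist":[0,0,-1.4]},{"grip":1,"offset":[-0.1,0.04,0.4],"twist":[0,0,-2.8]},{"grip":1,"offset":[-0.1,0.04,0.6],"twist":[0,0,-4.2]},{"grip":1,"offset":[-0.1,0.04,0.9],"twist":[0,0,-5.6]},{"grip":1,"offset":[-0.1,0.04,1.2],"twist":[0,0,-7.0]},{"grip":1,"offset":[-0.1,0.04,1.5],"twist":[0,0,-8.4]},{"grip":1,"offset":[-0.1,0.04,1.8],"twist":[0,0,-9.2]},{"grip":1,"offset":[-0.1,0.04,2.0],"twist":[0,0,-9.2]},{"grip":1,"offset":[-0.1,0.04,2.15],"twist":[0,0,-9.2]},{"grip":1,"offset":[-0.1,0.04,2.24],"twist":[0,0,-9.2]},{"grip":1,"offset":[-0.1,0.04,2.24],"twist":[0,0,-9.2]},{"grip":1,"offset":[-0.1,0.04,2.24],"twist":[0,0,-9.2]}]' 25
python3 -m handwheel '[{"grip":-0.3,"offset":[0,0,0],"twist":[0,0,0]},{"grip":-0.6,"offset":[0,0,0],"twist":[0,0,0]},{"grip":-1,"offset":[0,0,0],"twist":[0,0,0]},{"grip":-1,"offset":[0,0,0],"twist":[0,0,0]},{"grip":-1,"offset":[0,0,0],"twist":[0,0,0]},{"grip":-1,"offset":[0,0,0],"twist":[0,0,0]},{"grip":-1,"offset":[0,0,0],"twist":[0,0,0]}]' 25
python3 -c "
from h import *
s=status.sense();print(s['joints'],s['wrist_torque'])"
```

```text
clock: 2.2
position: [0.4747, -0.2392, 0.0199]
tool_rot: [0.299, 0.954, -0.0, 0.0]
ft_force: [-0.7, 0.3, 1.8]
finger_gap: 0.0852
clock: 2.9
position: [0.4746, -0.2393, 0.02]
tool_rot: [0.299, 0.954, -0.0, 0.0]
ft_force: [-0.5, 0.3, 0.0]
finger_gap: 0.0113
[-5.36308107e-01  2.50144391e-01  1.62016937e+00 -2.53071560e-04
  1.27063447e+00 -1.50004865e+00] [-0.0324471   0.18734479  0.03823583]
```

Gripped (gap 11.3 mm). Now turn +47.5°.

```bash
python3 -m handwheel '[{"grip":-1,"offset":[0,0,0],"twist":[0,0,1]},{"grip":-1,"offset":[0,0,0],"twist":[0,0,2]},{"grip":-1,"offset":[0,0,0],"twist":[0,0,3]},{"grip":-1,"offset":[0,0,0],"twist":[0,0,4]},{"grip":-1,"offset":[0,0,0],"twist":[0,0,5]},{"grip":-1,"offset":[0,0,0],"twist":[0,0,6]},{"grip":-1,"offset":[0,0,0],"twist":[0,0,7]},{"grip":-1,"offset":[0,0,0],"twist":[0,0,7.6]},{"grip":-1,"offset":[0,0,0],"twist":[0,0,7.9]},{"grip":-1,"offset":[0,0,0],"twist":[0,0,7.9]},{"grip":-1,"offset":[0,0,0],"twist":[0,0,7.9]},{"grip":-1,"offset":[0,0,0],"twist":[0,0,7.9]}]'
python3 -m handwheel '[{"grip":0,"offset":[0,0,0],"twist":[0,0,0]},{"grip":1,"offset":[0,0,0],"twist":[0,0,0]},{"grip":1,"offset":[0,0,0],"twist":[0,0,0]},{"grip":1,"offset":[0,0,0],"twist":[0,0,0]},{"grip":1,"offset":[0,0,-0.5],"twist":[0,0,0]},{"grip":1,"offset":[0,0,-1.2],"twist":[0,0,0]},{"grip":1,"offset":[0,0,-1.9],"twist":[0,0,0]},{"grip":1,"offset":[0,0,-2.2],"twist":[0,0,0]},{"grip":1,"offset":[0,0,-2.2],"twist":[0,0,0]},{"grip":1,"offset":[0,0,-2.2],"twist":[0,0,0]}]'
python3 - <<'E'
from h import *
im,m=snap('wrist','w2'); s=status.sense(); print(s['position'],s['tool_rot'])
u,v=proj(m,(.4744,-.239,.02),True); x0,y0=int(u)-35,int(v)-35; print(x0,y0)
a=cv2.resize(im[y0:y0+70,x0:x0+70],(560,560),interpolation=cv2.INTER_CUBIC)
cv2.imwrite('pics/c3.png',a[:,:,::-1])
E
```

```text
clock: 4.1
position: [0.4745, -0.2394, 0.0201]
tool_rot: [0.657, 0.754, -0.0, 0.0]
ft_force: [-2.5, -1.3, 1.2]
finger_gap: 0.0112
clock: 5.1
position: [0.4739, -0.239, 0.1285]
tool_rot: [0.657, 0.754, -0.0, -0.001]
ft_force: [0.6, -0.6, -0.6]
finger_gap: 0.0855
[ 0.47362621 -0.23877701  0.12778224] [ 6.56993427e-01  7.53894770e-01 -5.06038020e-04 -1.43391053e-03]
285 161
```

View pics/c3.png

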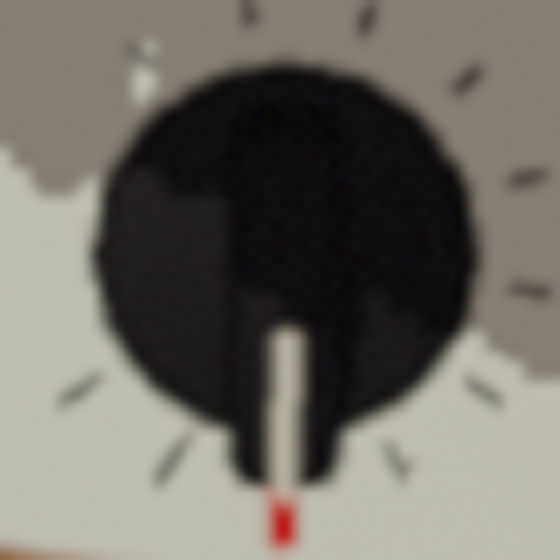

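The white pointer (285,490) runs straight onto the red mark (283,525). I check the angle numerically and measure the mask window from this view, then the stamp from scene and side.

```bash
python3 - <<'E'
from h import *
im,m=load('w2')
f=lambda p,z: onz(m,285+(p[0]-3.5)/8,161+(p[1]-3.5)/8,z,True)[:2]
T={2:(248,12),3:(368,18),4:(467,80),5:(526,178),6:(530,291),7:(484,390),8:(398,462),9:(283,518),10:(172,460),11:(80,390)}
W=np.array([f(t,.010) for t in T.values()]); A=np.c_[2*W,np.ones(10)]; C=np.linalg.lstsq(A,(W**2).sum(1),rcond=None)[0][:2]
ang=np.unwrap(np.arctan2(*(W-C).T[::-1])); off=ang+(np.array(list(T))-1)*.4712
p,q=f((287,335),.036),f((284,485),.036); d=q-p; a=np.arctan2(d[1],d[0])
print('C',C,'tick0',off.round(3),off.mean(),'ptr',a,'dial',(off.mean()-a)%(2*np.pi))
# mask window: bright hole in dark board
a=im.astype(int); 
for name in('w1','w2','wrist0'):
    im,m=load(name); a=im.astype(int)
    dark=((a.max(2)<95)&(a[:,:,2]>=a[:,:,0]-3)).astype(np.uint8)
    cs,h=cv2.findContours(dark,cv2.RETR_CCOMP,2)
    for i,c in enumerate(cs):
        if h[0][i][3]>=0 and 300<cv2.contourArea(c):
            P=np.array([onz(m,u,v,.013,True)[:2] for u,v in c[:,0]],np.float32)*1000
            r=cv2.minAreaRect(P); 
            if 30<min(r[1])<60: print(name,c[:,0].mean(0),r)
im,m=load('scene0'); a=im.astype(int)
dark=((a.max(2)<95)&(a[:,:,2]>=a[:,:,0]-3)).astype(np.uint8)
cs,h=cv2.findContours(dark,cv2.RETR_CCOMP,2)
for i,c in enumerate(cs):
    if h[0][i][3]>=0 and 60<cv2.contourArea(c):
        P=np.array([onz(m,u,v,.013)[:2] for u,v in c[:,0]],np.float32)*1000
        r=cv2.minAreaRect(P)
        if 30<min(r[1])<60: print('scene',c[:,0].mean(0),r)
# stamp: handle & block
ims,ms=load('scene0')[1],load('side0')[1]
from scipy.optimize import least_squares
def tri(u1,u2):
    o1,d1=ray(ims,*u1);o2,d2=ray(ms,*u2); A=np.c_[d1,-d2]; s=np.linalg.lstsq(A,o2-o1,rcond=None)[0]; return (o1+s[0]*d1+o2+s[1]*d2)/2, np.linalg.norm(o1+s[0]*d1-o2-s[1]*d2)
S=lambda x,y:(255+x/6.667,130+(y-300)/6.667); D=lambda x,y:(282+(x-400)/6.667,232+(y-300)/6.667)
print('handle top ball',tri(S(185,405),D(606,393)),'neck',tri(S(190,465),D(606,495)))
E
```

```text
C [ 0.47433474 -0.23923028] tick0 [2.315 2.326 2.346 2.359 2.361 2.368 2.361 2.334 2.317 2.297] 2.338261740819425 ptr -1.4527509516049997 dial 3.7910126924244247
w1 [560.00269542 235.57951482] ((759.9736328125, -300.1087646484375), (36.387351989746094, 222.38795471191406), 1.654152512550354)
wrist0 [297.44 234.56] ((494.18743896484375, -86.31707763671875), (60.44230270385742, 51.785240173339844), 80.8470230102539)
scene [363.32692308 261.32692308] ((491.1677551269531, -88.57786560058594), (62.256587982177734, 53.065673828125), 81.07460021972656)
scene [379.7    69.675] ((1034.8818359375, 584.1512451171875), (111.8444595336914, 40.75041961669922), 25.958040237426758)
handle top ball (array([0.50916087, 0.34976865, 0.06280656]), np.float64(0.0005338147510752367)) neck (array([0.50956418, 0.35217166, 0.02540707]), np.float64(0.0002466111403643025))
```

Dial reads 3.77 to 3.79, good. On the way to the stamp I stop above the window for one close look in the final tool orientation.

```bash
python3 -m handwheel '[{"grip":1,"offset":[0.3,0.1,-0.3],"twist":[0,0,-1.3]},{"grip":1,"offset":[0.7,0.2,-0.6],"twist":[0,0,-2.6]},{"grip":1,"offset":[1.1,0.3,-0.9],"twist":[0,0,-3.9]},{"grip":1,"offset":[1.5,0.4,-1.2],"twist":[0,0,-5.2]},{"grip":1,"offset":[1.9,0.5,-1.4],"twist":[0,0,-6.5]},{"grip":1,"offset":[2.3,0.6,-1.4],"twist":[0,0,-7.8]},{"grip":1,"offset":[2.7,0.7,-1.4],"twist":[0,0,-9.1]},{"grip":1,"offset":[2.9,0.79,-1.4],"twist":[0,0,-10.4]},{"grip":1,"offset":[2.94,0.79,-1.4],"twist":[0,0,-11.6]},{"grip":1,"offset":[2.94,0.79,-1.4],"twist":[0,0,-12.2]},{"grip":1,"offset":[2.94,0.79,-1.4],"twist":[0,0,-12.2]},{"grip":1,"offset":[2.94,0.79,-1.4],"twist":[0,0,-12.2]}]'
python3 - <<'E'
from h import *
im,m=snap('wrist','w3'); s=status.sense(); print(s['position'],s['tool_rot'])
u,v=proj(m,(.4925,-.088,.013),True); print(u,v)
a=im.astype(int)
dark=((a.max(2)<110)&(a[:,:,2]>=a[:,:,0]-5)).astype(np.uint8)
cs,h=cv2.findContours(dark,cv2.RETR_CCOMP,2)
for i,c in enumerate(cs):
    if cv2.contourArea(c)>500:
        P=np.array([onz(m,x,y,.013,True)[:2] for x,y in c[:,0]],np.float32)*1000
        r=cv2.minAreaRect(P); 
        if min(r[1])<200: print(h[0][i][3]>=0,c[:,0].mean(0),r)
cv2.imwrite('pics/c4.png',cv2.resize(im[int(v)-75:int(v)+75,int(u)-100:int(u)+100],(800,600),interpolation=cv2.INTER_CUBIC)[:,:,::-1]); print(int(u)-100,int(v)-75)
E
```

```text
clock: 6.35
position: [0.4924, -0.0878, 0.1964]
tool_rot: [0.079, 0.997, 0.001, -0.003]
ft_force: [-0.3, 0.2, 0.9]
finger_gap: 0.0853
[ 0.49253177 -0.08784263  0.19677041] [ 7.88396576e-02  9.96884284e-01  6.07626177e-04 -2.37979531e-03]
318.6324378780634 175.8469895118828
False [552.20833333 232.29166667] ((629.144287109375, 240.801025390625), (89.96985626220703, 37.82475662231445), 53.66029739379883)
False [618.45454545 179.90909091] ((567.5907592773438, 388.3102722167969), (168.46646118164062, 37.141300201416016), 78.86216735839844)
False [184.62666667 182.85333333] ((475.9808654785156, -239.3765869140625), (39.30744552612305, 46.06011199951172), 47.31415557861328)
False [602.56521739 150.73913043] ((510.55389404296875, 342.2579650878906), (94.33602142333984, 57.08473587036133), 84.76241302490234)
False [320.28301887 170.24528302] ((493.7803649902344, -86.77174377441406), (130.02508544921875, 110.18321990966797), 80.75413513183594)
True [323.57692308 179.        ] ((494.3199768066406, -86.99592590332031), (58.84416961669922, 49.02085876464844), 80.84672546386719)
218 100
```

View pics/c4.png

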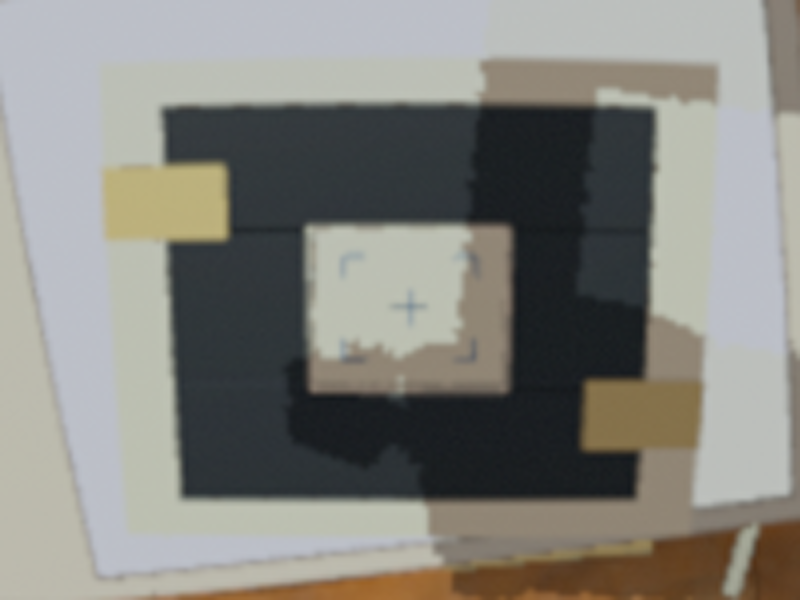

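Window centre is (0.4941, -0.0869) with y axis at 80.8°. The crop shows the window with its corners and the cross at (410,307). Next, above the stamp.

```bash
python3 -m handwheel '[{"grip":1,"offset":[0.1,0.9,0],"twist":[0,0,0]},{"grip":1,"offset":[0.2,1.8,0],"twist":[0,0,0]},{"grip":1,"offset":[0.3,2.7,0],"twist":[0,0,0]},{"grip":1,"offset":[0.4,3.6,0],"twist":[0,0,0]},{"grip":1,"offset":[0.5,4.5,0],"twist":[0,0,0]},{"grip":1,"offset":[0.65,5.4,0],"twist":[0,0,0]},{"grip":1,"offset":[0.75,6.3,0],"twist":[0,0,0]},{"grip":1,"offset":[0.85,7.2,0],"twist":[0,0,0]},{"grip":1,"offset":[0.95,8.0,0],"twist":[0,0,0]},{"grip":1,"offset":[1.04,8.6,0],"twist":[0,0,0]},{"grip":1,"offset":[1.04,8.7,0],"twist":[0,0,0]},{"grip":1,"offset":[1.04,8.7,0],"twist":[0,0,0]},{"grip":1,"offset":[1.04,8.7,0],"twist":[0,0,0]}]'
python3 - <<'E'
from h import *
im,m=snap('wrist','w4'); s=status.sense(); print(s['position'],s['tool_rot'])
u,v=proj(m,(.5094,.35,.03),True); print(u,v)
x0,y0=int(u)-80,int(v)-60
cv2.imwrite('pics/c5.png',cv2.resize(im[y0:y0+120,x0:x0+160],(800,600),interpolation=cv2.INTER_CUBIC)[:,:,::-1]); print(x0,y0)
E
```

```text
clock: 7.7
position: [0.5098, 0.3488, 0.1971]
tool_rot: [0.08, 0.997, 0.0, -0.003]
ft_force: [0.4, 0.2, 0.4]
finger_gap: 0.0854
[0.5099022  0.34859609 0.19733095] [ 7.97659121e-02  9.96810570e-01  3.87210195e-04 -2.43642888e-03]
320.03369154368175 178.73667300724966
240 118
```

View pics/c5.png

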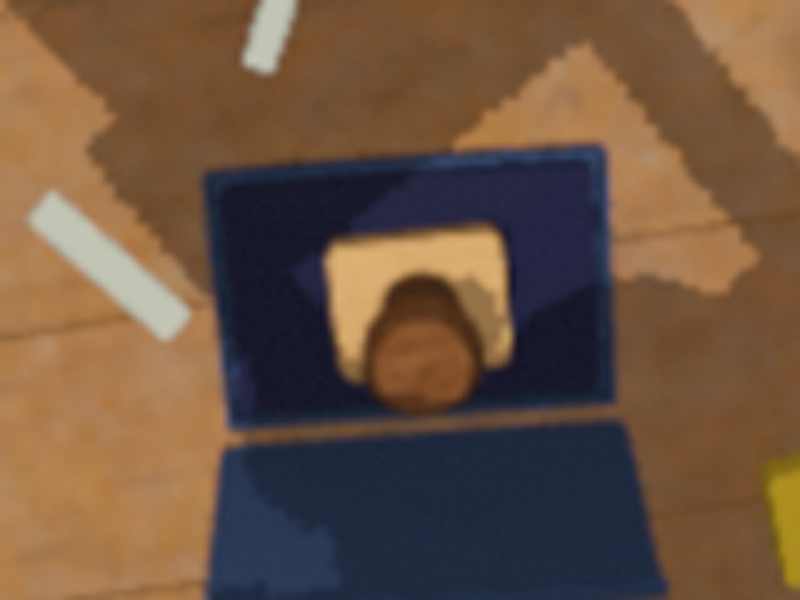

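Crop: handle top at (423,360), block corners (325,240), (500,225), (512,362) and (342,380), lid below. Compute the stamp pose.

```bash
python3 - <<'E'
from h import *
im,m=load('w4'); f=lambda p,z: onz(m,240+(p[0]-2)/5,118+(p[1]-2)/5,z,True)[:2]
a=np.degrees
h=f((423,352),.070); print('handle',h)
B=[f(p,.028) for p in [(325,240),(500,225),(512,362),(342,380)]]
print('block c',np.mean(B,0),[np.linalg.norm(B[i]-B[(i+1)%4]).round(4) for i in range(4)],[a(np.arctan2(*(B[i]-B[(i+1)%4])[::-1])) for i in range(4)])
T=[f(p,.012) for p in [(208,175),(604,150),(612,400),(235,427)]]
print('tin',np.mean(T,0),[np.linalg.norm(T[i]-T[(i+1)%4]).round(4) for i in range(4)],[a(np.arctan2(*(T[i]-T[(i+1)%4])[::-1])) for i in range(4)])
# rim-based block yaw
hsv=cv2.cvtColor(im,cv2.COLOR_RGB2HSV); x=im.astype(int)
mk=((x[:,:,0]-x[:,:,2]>25)).astype(np.uint8); mk[:155]=0; mk[203:]=0; mk[:,:295]=0; mk[:,352:]=0
n,l,st,c=cv2.connectedComponentsWithStats(mk);i=1+st[1:,4].argmax();ys,xs=np.nonzero(l==i)
up=[(u,ys[xs==u].min()) for u in range(xs.min()+6,xs.max()-5)]
P=np.array([f(((u-240)*5+2,(v-118)*5+2),.028) for u,v in up]); vx=cv2.fitLine(P.astype(np.float32),2,0,.01,.01).ravel(); print('top edge ang',a(np.arctan2(vx[1],vx[0])))
E
```

```text
handle [0.50883421 0.35377769]
block c [0.50977549 0.35363055] [np.float64(0.0359), np.float64(0.0292), np.float64(0.0358), np.float64(0.03)] [np.float64(-94.17405569726392), np.float64(176.67294115177032), np.float64(87.0886819640855), np.float64(-3.0924274907708007)]
tin [0.51067742 0.35261763] [np.float64(0.0848), np.float64(0.056), np.float64(0.0842), np.float64(0.0568)] [np.float64(-95.51578026621631), np.float64(174.50029272677935), np.float64(85.07614335749635), np.float64(-4.874343666484272)]
top edge ang 31.664698
```

Stamp at (0.5093, 0.3537), block y axis about 86.6°, so twist -5.7° and descend with the jaws partly open.

```bash
python3 -m handwheel '[{"grip":0.2,"offset":[0.03,0.1,0.4],"twist":[0,0,-0.5]},{"grip":0.2,"offset":[0.03,0.1,0.9],"twist":[0,0,-0.95]},{"grip":0.2,"offset":[0.03,0.1,1.4],"twist":[0,0,-0.95]},{"grip":0.2,"offset":[0.03,0.1,1.8],"twist":[0,0,-0.95]},{"grip":0.2,"offset":[0.03,0.1,2.1],"twist":[0,0,-0.95]},{"grip":0.2,"offset":[0.03,0.1,2.4],"twist":[0,0,-0.95]},{"grip":0.2,"offset":[0.03,0.1,2.7],"twist":[0,0,-0.95]},{"grip":0.2,"offset":[0.03,0.1,2.95],"twist":[0,0,-0.95]},{"grip":0.2,"offset":[0.03,0.1,3.13],"twist":[0,0,-0.95]},{"grip":0.2,"offset":[0.03,0.1,3.13],"twist":[0,0,-0.95]},{"grip":0.2,"offset":[0.03,0.1,3.13],"twist":[0,0,-0.95]}]' 30
python3 -m handwheel '[{"grip":-0.1,"offset":[0,0,0],"twist":[0,0,0]},{"grip":-0.3,"offset":[0,0,0],"twist":[0,0,0]},{"grip":-0.5,"offset":[0,0,0],"twist":[0,0,0]},{"grip":-0.7,"offset":[0,0,0],"twist":[0,0,0]},{"grip":-0.8,"offset":[0,0,0],"twist":[0,0,0]},{"grip":-0.8,"offset":[0,0,0],"twist":[0,0,0]},{"grip":-0.8,"offset":[0,0,0],"twist":[0,0,0]},{"grip":-0.8,"offset":[0,0,0],"twist":[0,0,0]}]' 30
```

```text
clock: 8.85
position: [0.5087, 0.3541, 0.0412]
tool_rot: [0.03, 1.0, 0.001, -0.002]
ft_force: [0.3, -0.7, 0.7]
finger_gap: 0.0518
clock: 9.65
position: [0.5091, 0.3542, 0.042]
tool_rot: [0.03, 1.0, 0.001, -0.002]
ft_force: [-0.6, -2.1, 4.2]
finger_gap: 0.0208
```

```bash
python3 -m handwheel '[{"grip":-0.8,"offset":[0,0,-0.1],"twist":[0,0,0]},{"grip":-0.8,"offset":[0,0,-0.3],"twist":[0,0,0]},{"grip":-0.8,"offset":[0,0,-0.6],"twist":[0,0,0]},{"grip":-0.8,"offset":[0,0,-1],"twist":[0,0,0]},{"grip":-0.8,"offset":[0,0,-1.4],"twist":[0,0,0]},{"grip":-0.8,"offset":[0,0,-1.8],"twist":[0,0,0]},{"grip":-0.8,"offset":[0,0,-2.2],"twist":[0,0,0]},{"grip":-0.8,"offset":[0,0,-2.5],"twist":[0,0,0]},{"grip":-0.8,"offset":[0,0,-2.6],"twist":[0,0,0]},{"grip":-0.8,"offset":[0,0,-2.6],"twist":[0,0,0]},{"grip":-0.8,"offset":[0,0,-2.6],"twist":[0,0,0]}]' 40
python3 - <<'E'
from h import *
s=status.sense();p=s['position']; im,m=snap('wrist','w5'); a,ma=snap('side','s5'); b,mb=snap('scene','sc5')
out=[]
for i,mm,F in((im,m,1),(a,ma,0),(b,mb,0)):
    u,v=map(int,proj(mm,p-[0,0,.01],F)); h=(45 if F else 30); print(u-h,v-h); out.append(cv2.resize(i[v-h:v+h,u-h:u+h],(266,266),interpolation=cv2.INTER_CUBIC))
print(p,s['tool_rot'],s['finger_gap']); cv2.imwrite('pics/c6.png',np.hstack(out)[:,:,::-1])
E
```

```text
clock: 10.75
position: [0.5092, 0.3538, 0.1709]
tool_rot: [0.03, 1.0, 0.0, -0.002]
ft_force: [-0.6, -0.6, -0.6]
finger_gap: 0.0209
273 203
282 176
249 88
[0.50916636 0.35375653 0.17088131] [ 3.01271815e-02  9.99543201e-01  4.05113062e-04 -2.36190243e-03] 0.020897449483051698
```

View pics/c6.png

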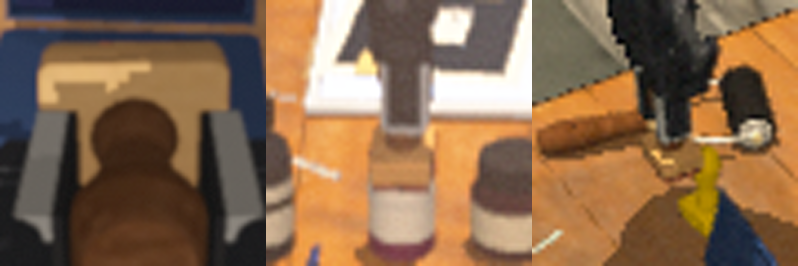

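The stamp is held upright and square in the jaws, block edges parallel to the fingers. Carry it high, with its face at about 0.14 m.

```bash
python3 -m handwheel '[{"grip":-0.8,"offset":[0,-0.2,0],"twist":[0,0,0]},{"grip":-0.8,"offset":[0,-0.6,0],"twist":[0,0,0]},{"grip":-0.8,"offset":[0,-1.2,0],"twist":[0,0,0]},{"grip":-0.8,"offset":[0,-1.9,0],"twist":[0,0,0]},{"grip":-0.8,"offset":[-0.05,-2.6,0],"twist":[0,0,0.1]},{"grip":-0.8,"offset":[-0.1,-3.3,0],"twist":[0,0,0.3]},{"grip":-0.8,"offset":[-0.12,-4,0],"twist":[0,0,0.5]},{"grip":-0.8,"offset":[-0.15,-4.7,0],"twist":[0,0,0.7]},{"grip":-0.8,"offset":[-0.17,-5.4,0],"twist":[0,0,0.9]},{"grip":-0.8,"offset":[-0.2,-6.1,0],"twist":[0,0,0.96]},{"grip":-0.8,"offset":[-0.21,-6.8,0],"twist":[0,0,0.96]},{"grip":-0.8,"offset":[-0.22,-7.5,0],"twist":[0,0,0.96]},{"grip":-0.8,"offset":[-0.23,-8.1,0],"twist":[0,0,0.96]},{"grip":-0.8,"offset":[-0.23,-8.5,0],"twist":[0,0,0.96]},{"grip":-0.8,"offset":[-0.23,-8.75,0],"twist":[0,0,0.96]},{"grip":-0.8,"offset":[-0.23,-8.82,0],"twist":[0,0,0.96]},{"grip":-0.8,"offset":[-0.23,-8.82,0],"twist":[0,0,0.96]},{"grip":-0.8,"offset":[-0.23,-8.82,0],"twist":[0,0,0.96]}]' 40
python3 -m handwheel '[{"grip":-0.8,"offset":[0,0,0.2],"twist":[0,0,0]},{"grip":-0.8,"offset":[0,0,0.5],"twist":[0,0,0]},{"grip":-0.8,"offset":[0,0,0.8],"twist":[0,0,0]},{"grip":-0.8,"offset":[0,0,1.1],"twist":[0,0,0]},{"grip":-0.8,"offset":[0,0,1.4],"twist":[0,0,0]},{"grip":-0.8,"offset":[0,0,1.7],"twist":[0,0,0]},{"grip":-0.8,"offset":[0,0,1.9],"twist":[0,0,0]},{"grip":-0.8,"offset":[0,0,2],"twist":[0,0,0]},{"grip":-0.8,"offset":[0,0,2],"twist":[0,0,0]},{"grip":-0.8,"offset":[0,0,2],"twist":[0,0,0]},{"grip":-0.8,"offset":[0,0,2],"twist":[0,0,0]}]' 40
python3 - <<'E'
from h import *
s=status.sense();p=s['position']; im,m=snap('wrist','w6'); a,ma=snap('side','s6'); b,mb=snap('scene','sc6')
out=[]
for i,mm,F in((im,m,1),(a,ma,0),(b,mb,0)):
    u,v=map(int,proj(mm,p-[0,0,.02],F)); h=(60 if F else 30); print(u-h,v-h); out.append(cv2.resize(i[v-h:v+h,u-h:u+h],(400 if F else 200,)*2,interpolation=cv2.INTER_CUBIC))
print(p,s['tool_rot'],s['finger_gap']); cv2.imwrite('pics/c7.png',np.hstack([out[0],np.vstack(out[1:])])[:,:,::-1])
E
```

```text
clock: 12.7
position: [0.4941, -0.0864, 0.1704]
tool_rot: [0.08, 0.997, 0.0, -0.003]
ft_force: [-0.4, -0.0, -0.9]
finger_gap: 0.0208
clock: 13.8
position: [0.494, -0.0864, 0.0712]
tool_rot: [0.08, 0.997, 0.0, -0.002]
ft_force: [0.2, 0.4, 0.3]
finger_gap: 0.0209
258 180
289 139
334 220
[ 0.4940196  -0.08637497  0.0711541 ] [ 7.98843368e-02  9.96802343e-01  2.11992746e-04 -1.88050354e-03] 0.020927497250074308
```

View pics/c7.png

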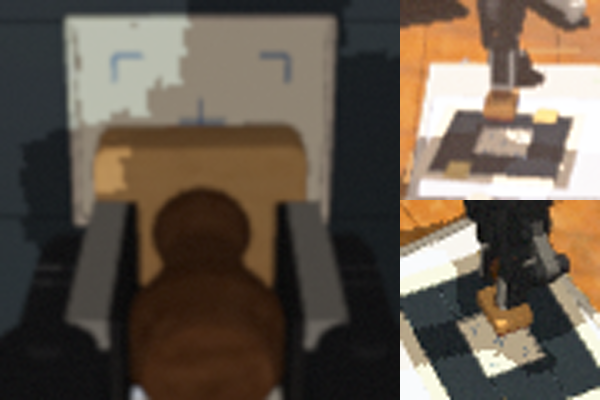

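The block is centred between the window's sides (95–307 against 65–335) and parallel to them. I check the other direction and the height by rays.

```bash
python3 - <<'E'
from h import *
from scipy.spatial.transform import Rotation as Ro
s=status.sense(); R=Ro.from_quat(s['tool_rot']).as_matrix(); p=s['position']
im,m=load('w6'); f=lambda x,y,z: R.T@(onz(m,258+x/3.333-.35,180+y/3.333-.35,z,True)-p)*1000
print('tool x,y mm: block bottom edge',f(200,126,.0412),'top edge',f(200,148,.0572))
print('win edge',f(200,16,.013), 'win centre rel',R.T@(np.array([.4941,-.0869,.013])-p)*1000)
for x in(95,307): print('block side',f(x,152,.0572))
for x,y in((66,20),(335,20)): print('win corner',f(x,y,.013))
print('tilt deg',np.degrees(np.arccos(-R[2,2])))
# height check from side view: block bottom/top rows
im,m=load('s6'); 
for z in(.0712-.030,.0712-.030+.016): print(z,[ (proj(m,p+[0,.018,0]+np.array([0,0,z-p[2]])))])
y=im[139:199,289:349]; print(y[20:45,29].tolist())
E
```

```text
tool x,y mm: block bottom edge [10.06700535 -0.63082715 29.73979411] top edge [12.42196454 -0.55061356 13.74969734]
win edge [22.70120219 -0.72609213 57.99389357] win centre rel [-0.60635064 -0.46539577 57.89457496]
block side [ 11.68031724 -17.7225993   13.74432504]
block side [11.6391598  16.92856953 13.74861097]
win corner [ 21.9579855  -27.75471955  57.98724553]
win corner [21.87746391 26.46864866 57.9938836 ]
tilt deg 0.24434234285089176
0.0412 [(319.40653155833195, 175.22439473285388)]
0.0572 [(319.43175136953215, 170.22189019668292)]
[[91, 78, 70], [91, 75, 71], [93, 76, 67], [89, 72, 66], [97, 80, 74], [129, 115, 110], [158, 136, 126], [135, 99, 78], [125, 82, 59], [134, 95, 69], [156, 113, 77], [179, 130, 84], [199, 142, 88], [196, 140, 93], [182, 127, 83], [149, 96, 75], [108, 79, 75], [97, 85, 77], [141, 124, 112], [185, 167, 149], [194, 171, 151], [191, 169, 148], [190, 166, 148], [190, 168, 151], [194, 172, 153]]
```

```bash
python3 - <<'E'
from h import *
from scipy.spatial.transform import Rotation as Ro
s=status.sense(); R=Ro.from_quat(s['tool_rot']).as_matrix(); p=s['position']
im,m=load('w6')
for u in(305,335): print('wrist col',u,[(v,*im[v,u]) for v in range(213,230)])
# predicted rows for ideal stamp (tool x=14): 
for dz in(.030,.0275,.014): print(dz,[proj(m,p+R@np.array([x,0,dz]),True)[1] for x in(.010,.012,.014)])
a,ma=load('s6')
for v in(169,171,173,174,175): print('side',v,[int(x) for x in a[v,305:335,0]])
print([proj(ma,p+R@np.array([x,.018,.024])) for x in(-.014,.014)], 'finger/TCP',proj(ma,p))
E
```

```text
wrist col 305 [(213, np.uint8(143), np.uint8(132), np.uint8(115)), (214, np.uint8(143), np.uint8(132), np.uint8(116)), (215, np.uint8(143), np.uint8(132), np.uint8(116)), (216, np.uint8(140), np.uint8(129), np.uint8(112)), (217, np.uint8(119), np.uint8(105), np.uint8(88)), (218, np.uint8(95), np.uint8(76), np.uint8(55)), (219, np.uint8(85), np.uint8(61), np.uint8(37)), (220, np.uint8(85), np.uint8(61), np.uint8(35)), (221, np.uint8(87), np.uint8(61), np.uint8(35)), (222, np.uint8(90), np.uint8(64), np.uint8(38)), (223, np.uint8(92), np.uint8(66), np.uint8(39)), (224, np.uint8(105), np.uint8(76), np.uint8(44)), (225, np.uint8(118), np.uint8(86), np.uint8(51)), (226, np.uint8(123), np.uint8(90), np.uint8(54)), (227, np.uint8(123), np.uint8(90), np.uint8(53)), (228, np.uint8(124), np.uint8(91), np.uint8(54)), (229, np.uint8(124), np.uint8(92), np.uint8(55))]
wrist col 335 [(213, np.uint8(143), np.uint8(132), np.uint8(117)), (214, np.uint8(143), np.uint8(133), np.uint8(116)), (215, np.uint8(141), np.uint8(129), np.uint8(113)), (216, np.uint8(125), np.uint8(112), np.uint8(97)), (217, np.u
[... 1037 characters left out ...]
 255, 255, 207, 196, 195, 201, 199, 203, 205, 206, 194, 170, 230, 255, 255, 255, 255, 254, 253, 253, 253, 253, 253]
side 173 [154, 90, 88, 97, 98, 95, 96, 96, 113, 164, 177, 177, 183, 182, 188, 191, 193, 185, 144, 143, 150, 153, 159, 199, 245, 254, 253, 253, 253, 254]
side 174 [116, 95, 102, 97, 99, 92, 97, 90, 98, 118, 137, 138, 142, 149, 162, 167, 164, 158, 118, 102, 102, 96, 100, 143, 239, 253, 253, 254, 255, 255]
side 175 [97, 95, 99, 100, 101, 100, 100, 96, 97, 94, 100, 102, 102, 108, 115, 120, 120, 118, 96, 97, 95, 98, 98, 126, 211, 213, 223, 239, 247, 245]
[(313.7641909498735, 173.1179724135647), (323.1931697840587, 173.7173794102127)] finger/TCP (319.429571222683, 163.50697959041207)
```

```bash
python3 - <<'E'
from h import *
for n in('side0','s5'):
    im,m=load(n); a=im.astype(int); dark=(a.max(2)<125).astype(np.uint8)
    cs,h=cv2.findContours(dark,cv2.RETR_CCOMP,2)
    for i,c in enumerate(cs):
        if h[0][i][3]>=0 and cv2.contourArea(c)>60:
            P=np.array([onz(m,x,y,.013)[:2] for x,y in c[:,0]],np.float32)*1000; r=cv2.minAreaRect(P)
            if 30<min(r[1])<70: print(n,c[:,0].mean(0),r)
im,m=load('s6')
# block edges at its near-face mid height (z=.047): left/right cols -> world x at y=-.0686
for u in(313.6,323.9):
    o,d=ray(m,u,172.); t=(-.0686-o[1])/d[1]; print(u,o+d*t)
E
```

```text
side0 [318.42857143 181.85714286] ((492.8273620605469, -89.72207641601562), (80.87786102294922, 56.64316940307617), 78.92749786376953)
side0 [487.9   149.725] ((-89.95780181884766, -374.6705322265625), (251.85130310058594, 46.57451248168945), 80.2281494140625)
side0 [329.23076923  88.38461538] ((443.54949951171875, -1212.833984375), (45.51681137084961, 247.9677734375), 0.29799118638038635)
side0 [192.9375  33.0625] ((1634.269775390625, -3327.7958984375), (60.99333572387695, 1067.8062744140625), 14.088369369506836)
s5 [324.0625 182.3125] ((481.49517822265625, -87.82317352294922), (79.18750762939453, 32.68156433105469), 81.9810562133789)
s5 [606.75471698 155.71698113] ((-478.7960205078125, -298.667236328125), (111.02790069580078, 48.263511657714844), 66.6941909790039)
s5 [192.5  32. ] ((1638.2088623046875, -3342.0), (58.97379684448242, 1195.6121826171875), 13.68868637084961)
313.6 [ 0.51086891 -0.0686      0.05139974]
323.9 [ 0.48070685 -0.0686      0.05147047]
```

The side view puts stamp and window centres within 1 mm and the wrist view within about 2 mm, so I only lower the last 18 mm and let it settle.

```bash
python3 -m handwheel '[{"grip":-0.8,"offset":[0.01,0,0.1],"twist":[0,0,0]},{"grip":-0.8,"offset":[0.01,0,0.2],"twist":[0,0,0]},{"grip":-0.8,"offset":[0.01,0,0.3],"twist":[0,0,0]},{"grip":-0.8,"offset":[0.01,0,0.36],"twist":[0,0,0]},{"grip":-0.8,"offset":[0.01,0,0.36],"twist":[0,0,0]},{"grip":-0.8,"offset":[0.01,0,0.36],"twist":[0,0,0]},{"grip":-0.8,"offset":[0.01,0,0.36],"twist":[0,0,0]},{"grip":-0.8,"offset":[0.01,0,0.36],"twist":[0,0,0]}]' 40
python3 - <<'E'
from h import *
s=status.sense();p=s['position']; im,m=snap('wrist','w7'); a,ma=snap('side','s7'); b,mb=snap('scene','sc7')
u,v=map(int,proj(m,p-[0,0,.02],1)); out=[cv2.resize(im[v-60:v+60,u-60:u+60],(400,400),interpolation=cv2.INTER_CUBIC)]
for i,c in((a,(318,170)),(b,(320,215))):
    x,y=c; h,w=(45,60) if i is a else (75,100); out.append(cv2.resize(i[y-h:y+h,x-w:x+w],(400,300),interpolation=cv2.INTER_CUBIC))
L=np.vstack([out[0],np.zeros((200,400,3),np.uint8)])
print(u-60,v-60,p,s['tool_rot'],s['finger_gap'],s['ft_force'],abs(s['qvel']).max(),s['clock']); cv2.imwrite('pics/c8.png',np.hstack([L,np.vstack(out[1:])])[:,:,::-1])
E
```

```text
clock: 14.75
position: [0.4934, -0.0863, 0.0531]
tool_rot: [0.08, 0.997, 0.0, -0.002]
ft_force: [-0.4, 0.1, -0.6]
finger_gap: 0.0207
258 180 [ 0.49336791 -0.08629826  0.05308388] [ 7.98887741e-02  9.96801839e-01  2.20732967e-04 -1.95670520e-03] 0.02074199192014428 [-0.4170163   0.07987903 -0.64974076] 0.0009663415520659343 14.75
```

View pics/c8.png

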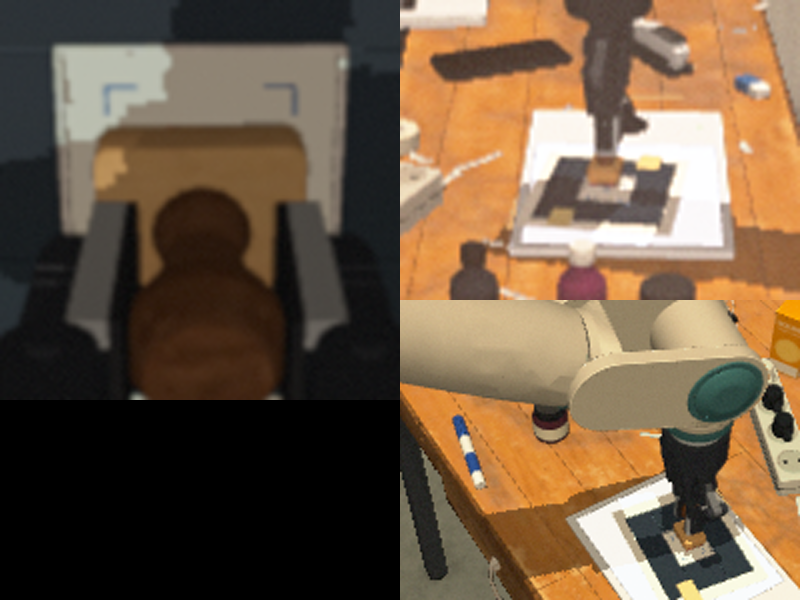

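The stamp is centred and square (block 95–307, window 53–347), hasn't slipped, is still, and the bottles are standing. Hand in.

```bash
python3 -c "
from h import *
print(ticket.close_job()); s=status.sense(); print(s['position'],s['finger_gap'],s['clock'])"
```

```text
the job is handed in; nothing more can be done
None
the job is handed in; nothing more can be done
```

The dial is on the red mark and the stamp is held still, upright and square over the mask window. I handed the job in at about 14.9 s on the robot's clock; the interface gives no verdict.

- **Dial:** I turned it 47° clockwise. The close-up picture shows the white pointer running onto the red mark. It reads 3.77 from the tool angle and 3.79 from the picture (target 3.77).
- **Stamp:** I gripped the brown stamp by its handle (20.8 mm gap) and lifted it straight up. I carried it with its face about 0.14 m up, against 0.094 m for the tallest bottles. The bottles visible in the last pictures are still standing, but I did not check each bottle and jar separately.
- **Final pose:** The tool is at (0.4934, -0.0863, 0.0531), which puts the rubber face about 10 mm above the board. That height comes from how far the face sat below the tool when I gripped it; the side view agrees to roughly 2 mm. The tool is tilted about 0.2°, contact force is near zero and the arm is at rest.
- **Centring, where the checks disagreed:** Along the window's long side the stamp is within about 0.5 mm. Across its short side, the side camera puts it within 1 mm, while the wrist camera suggests up to about 2 mm off. Both are within camera calibration error, so I left it there.

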